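Load the lever-lidded topping box

TASK

Put the steel pot with the round black knob into the lever-lidded topping box, standing on the free rubber disc: press the lever down and hook it sideways under its hidden catch, so that the lid stays up by itself with your hand off the lever while you load the pot. Then unhook the lever and ease it up so that the lid goes down fully shut without slamming. Leave the other pots, the bottles, the bowl and the spoon where they are.

Things in the scene. Friction and masses are not known exactly. Their poses are not given: they have to be found in the camera images.
- chill_box: Fixed stainless topping box, 170 (x) by 230 (y) mm, rim 130 mm high. Origin: centre of its underside, on the counter; +x points away from the lever: lever at the middle of the -x front, lid hinge on the +x rim; z up. Walls 5 mm, inner floor 20 mm above the counter. Inside are two places side by side in y: one taken by a pot, one with the free rubber disc.
- hood (a point): Centre of the top of the steel hood on the middle of the box's front, from which the lever comes out towards -x: 70 mm deep (x), 88 mm wide, 115 mm high. It hides slot and catch.
- slot (a point): Foot of the slot in the hood, where the lever's bar (10 mm thick) runs up and down with 3 mm play to each side. On one side (+y or -y of the box; differs each time, cannot be seen) is the catch: at the lever's lower stop the bar slides 20 mm that way, and let up 10 to 12 mm at the paddle it rises into a pocket behind a tooth and holds. The other side is a solid wall: the bar stops after 3 mm.
- paddle (a point): Middle of the top face of the lever's steel paddle (40 mm along the lever, 50 wide, 6 thick), 110 mm in front of the lever's hinge. A black rib 14 mm wide, 22 high, 40 long stands on it along the lever: fingers closed loosely about the rib (along the box's y), tips on the paddle, can press down and push sideways. Free it is 109 mm above the counter, at the lower stop about 57 mm.
- handle: The lever's handle (bar, paddle, rib). Origin on the lever's hinge line, 88 mm in front of the box's centre and 75 mm high, shifted along the box's y as the handle is slid sideways: -20 to +20 mm, 0 at the start, friction about 1 N. To unhook: press to the stop again, slide back across the slot until it meets the solid wall, and let it rise there.
- lid (a joint): Angle of the box's lid, rad: 0 shut, about 1.4 (nearly upright) when the lever is hooked, 2.3 with the lever at its stop; geared about 4.8 to 1 to the lever, with some give. The lid is a plain 5 mm steel plate, 170 mm from its hinge at the +x rim to its free edge.
- pot: The pot to load: steel, 76 mm in diameter (82 mm at its lid's rim), with an upright round black knob 26 mm in diameter from 70 to 98 mm above its underside; 0.25 to 0.5 kg. Origin: centre of its underside, z up. It stands on the counter to the left or right in front of the box.
- rest: Free rubber disc on the box's inner floor, 86 mm in diameter, 4 mm thick, origin: centre of its underside (the inner floor); the place for the pot. It lies 54 mm to one side of the box's middle, left or right.
- inner_pot: A pot of the same size with a flat wire loop (top 90 mm) instead of a knob, already standing in the box 108 mm beside the disc; to stay where it is. Origin: centre of its underside.
- loop_pot: A second pot with a wire loop, on the counter; to be left alone. Origin: centre of its underside.
- bowl: Small black bowl, 100 mm wide, 45 mm high, a bystander. Origin: centre of its underside.
- squeeze_a: Amber squeeze bottle, 56 mm wide, 192 mm high, a bystander.
- squeeze_b: Clear squeeze bottle, 56 mm wide, 192 mm high, a bystander.
- soy: Dark glass bottle, 60 mm wide, 160 mm high, a bystander.
- spoon: Steel spoon lying on the counter near the robot, a bystander.
- lever (a joint): How far the lever is pressed, rad: 0 up (lid shut), 0.47 lower stop, about 0.31 resting in the catch; it passes under the tooth only beyond 0.43. The paddle tilts up 0.25 rad at 0. Lid and spring push it up with 10 to 17 N at the paddle while it is being pressed, less near the bottom; at the stop the force rises steeply. Let go unhooked, it flies up and the lid slams.
Things that resemble listed ones, but are neither listed nor needed, are in the scene too. What is shaped like the pot but green or yellow is not meant.

How it is judged:
By the outcome, as a careful person would: the job done as asked, in the order asked, and still so for the second after the job is handed in, with the robot touching nothing.
It also fails if it takes over 70 s, if anything falls off the work surface, if the arm or the gripper's body presses on something with over 40 N, if the wrist force passes 120 N, or if a joint passes its speed limit or range.

ROBOT

A 6-joint arm with a two-finger parallel gripper is mounted at the origin on the work surface. World frame = base frame: x ahead of the robot, y to its left, z up, the work surface at z = 0. Lengths are in m, angles in rad, forces in N, time in s.
With the tool pointing down it reaches from about 0.35 to 0.8 m from the base axis. Payload 7.3 kg.
Tool frame: the origin (TCP) lies midway between the tips of the shut fingers; the grasp point (between the pads) lies r.grip_point_offset behind it (r.grip_point_offset is the distance from the TCP to the grasp point, in m); z points along the fingers, y is the line along which they close (so a half turn about z gives the same grasp; the last joint's range is limited). The gripper opens to 85 mm and grips with 20 to 120 N. Pads are 22 mm wide; open, the fingers measure 114 mm over their backs; the gripper's body (76 mm by 85 mm) begins 54 mm behind the grasp point. The pads swing forward as they close: fully open they stand 13 mm farther back than shut.
Start: joints at [1.028, 0.342, 1.524, -0, 1.275, -0.146], TCP at [0.203, 0.484, 0.231] pointing down, gripper open.
Joint ranges: [-2.53, 2.53], [-0.77, 2.02], [0.04, 2.7], [-1, 4.14], [0.28, 2.66], [-3.11, 3.11]. Speed limits (rad/s): [2.57, 2.57, 3.14, 3.14, 3.14, 3.14].

INTERFACE

Orientations are given as a unit quaternion [x, y, z, w].
In Python, from rig import r gives the robot as it stands. The module is installed in compiled form; this text tells all that it offers.
- The arm moves only by the tool jog_arm, never from a script. Its argument "series" is a list of rows, each a list of 7 numbers: the turn, a rotation vector about the tool's x, y, z in rad, then the shift along the tool's x, y, z in m, then the finger opening in m, from 0 to 0.0854. In form: [[rx, ry, rz, tx, ty, tz, gripper], ...]. A call has exactly 8 rows; each row shifts and turns the commanded pose from where the row before left it, along the tool's axes as they then stand; what a row does not reach is not made up. A row lasts 1/12 s, in which the tool goes at most 41.7 mm and 7.16 degrees, less where a joint would pass 70% of its speed; a pose out of reach is approached as far as the arm can. A call is refused whole if a number of a shift passes 0.0417 or a number of a turn 0.125, either way. A call with a gripper value outside its range is refused whole. The fingers move at their own pace and stop on an object; "grip_force" is the grip in N (left out, the last holds). Time passes only in rows, so rows that do not move let the fingers close, or fill a call up. It gives the time, the measured TCP pose, the force, the opening and the grip force at its end, in the units of the state.
- r.sense(): the state, without advancing time (a new reading comes with each control period).
- r.read_camera(name): name is "scene" or "top" or "wrist"; returns the picture (480x640x3 uint8, red, green, blue); there is no depth.
- r.camera_info(name): a dict with "camera_matrix" (3x3 intrinsics, pixels), "R" (3x3) and "t" (3): a world point X has camera coordinates R X + t. Camera axes: x right, y down, z forward; pixel columns grow to the right and rows downward; lengths in m; the calibration is good to about 2 mm. A picture is of the moment at which its call begins: read the wrist's pose just before it. camera_info takes no time and is no camera call; for the wrist camera it gives the pose at the moment of the call.
- r.job_done(): hands the job in; it is judged then, once.
The state is a dict: "time": time; "q": joint angles; "qvel": joint speeds; "effort": joint torques, N m; "ee_pos": TCP position; "eef_rot": TCP orientation; "ft_force": force on the tool from outside, world axes, zero at the start; "moment": the same for the moment, N m; "opening": opening from 0.0 (shut) to 1.0 (fully open); "grip_force": force on a finger pad.
Only numpy, scipy, OpenCV 4.12 (cv2) and the standard library are available. Lean on these libraries where they do the work, as an engineer would, in place of code of your own. Each camera call takes 0.05 s, during which the arm holds its last target. There are 200 camera calls.

## Working session

There is one attempt and no reset: what is moved stays moved. The work goes in short steps, Python scripts to look and compute and a tool call to move; the robot and the scene stay as the last step left them, time stands still between calls to the robot, and variables do not carry over. Pictures are saved under pics/ and viewed, at most 13 in all, crops included, and the job is handed in when it is done.

Besides the shell and the picture viewer there is one more tool, called as name(argument=value, ...), one argument or row to a line, values as JSON. jog_arm: Moves the arm, as the interface text tells. Its arguments: {"type":"object","properties":{"series":{"type":"array","items":{"type":"array","items":{"type":"number"}}},"grip_force":{"type":"number"}},"required":["series"]}

```bash
mkdir -p pics; ls; python3 - <<'E'
from rig import r
import cv2
s=r.sense();print(s,r.grip_point_offset)
for n in("scene","top"):
    cv2.imwrite(f"pics/{n}0.png",r.read_camera(n)[:,:,::-1]);print(r.camera_info(n))
E
```

```text
pics
{'time': 0.0, 'q': array([ 1.02804329e+00,  3.42740599e-01,  1.52501314e+00, -1.47672960e-07,
        1.27538569e+00, -1.46007377e-01]), 'qvel': array([-0.00191973,  0.00174528,  0.00166237, -0.00131797,  0.00077929,
       -0.00233458]), 'effort': array([-1.79179169e-03, -4.33657908e+01, -2.46016037e+01, -2.59318649e-04,
        7.89390353e-03, -8.30231124e-05]), 'ee_pos': array([0.20264696, 0.48388534, 0.23061803]), 'eef_rot': array([ 1.97074252e-01,  9.80388260e-01, -7.28004999e-04, -2.61040606e-04]), 'ft_force': array([ 0.404429 ,  0.7223058, -0.0492148]), 'moment': array([ 0.01339774, -0.01097383,  0.02998459]), 'grip_force': 0.0, 'opening': 1.0012601716816119} 0.0187
{'camera_matrix': array([[530.23531681,   0.        , 316.8695436 ],
       [  0.        , 530.23531681, 240.17153697],
       [  0.        ,   0.        ,   1.        ]]), 'R': array([[-0.90580045,  0.42308092,  0.02297998],
       [ 0.25801316,  0.59379216, -0.76212865],
       [-0.33608742, -0.68440734, -0.64701766]]), 't': array([ 0.48765425, -0.03914326,  1.49251178])}
{'camera_matrix': array([[546.24224223,   0.        , 320.46075974],
       [  0.        , 546.24224223, 238.56188158],
       [  0.        ,   0.        ,   1.        ]]), 'R': array([[-2.44556913e-02, -9.99700546e-01, -8.58667673e-04],
       [-9.91418822e-01,  2.43634100e-02, -1.28433419e-01],
       [ 1.28415879e-01, -2.28962876e-03, -9.91717762e-01]]), 't': array([-0.03195354,  0.50693998,  1.42641994])}
```

View pics/scene0.png

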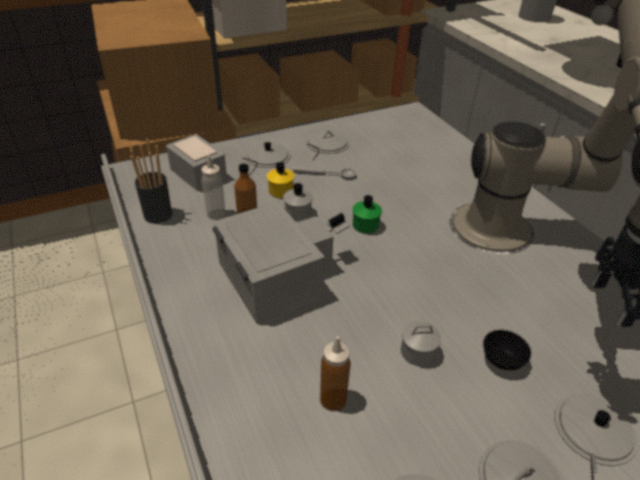

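View pics/top0.png

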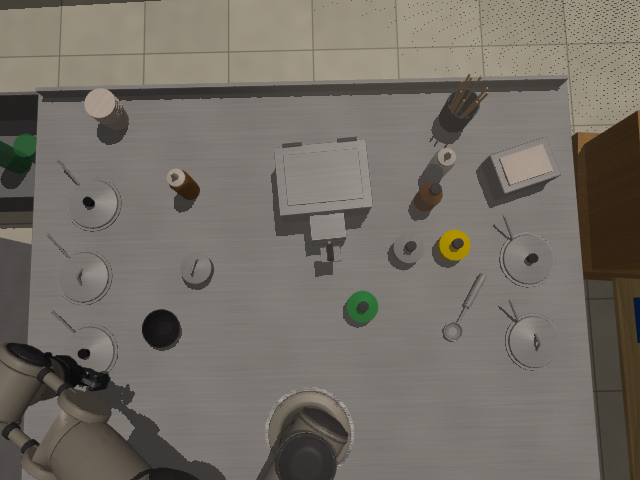

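Candidates for the pot in the top view are: grey with a black knob (409,247), yellow (456,246), green (362,306), loop pot (197,268), and pans with knobs at (90,203), (85,352) and (531,258). I choose (409,247), because it is steel, pot-sized and has a black knob. The box is at (323,180), the hood at (327,226) and the rib at (331,252).

```bash
cat > h.py <<'E'
import numpy as np,cv2
from rig import r
from scipy.spatial.transform import Rotation as Ro
def ray(ci,p):
    K,R,t=ci["camera_matrix"],ci["R"],ci["t"]
    return -R.T@t, R.T@np.linalg.solve(K,[p[0],p[1],1])
def onz(ci,p,z):
    o,d=ray(ci,p); return o+d*(z-o[2])/d[2]
def pix(ci,X):
    c=ci["R"]@np.array(X)+ci["t"]; u=ci["camera_matrix"]@c; return u[:2]/u[2]
E
python3 - <<'E'
from h import *
ci=r.camera_info("top")
for n,p,z in[("c1",(276,149),.13),("c2",(365,139),.13),("c3",(371,205),.13),("c4",(280,215),.13),("hood",(327,226),.115),("rib",(331,252),.125),("knob",(410,247),.098),("soy",(432,189),.16),("sqb",(447,157),.19),("green",(362,307),.098),("yel",(457,244),.098)]:
    print(n,onz(ci,p,z).round(3))
im=cv2.imread("pics/top0.png")
cv2.imwrite("pics/crop1.png",cv2.resize(im[125:330,265:475],None,fx=2.8,fy=2.8,interpolation=cv2.INTER_CUBIC))
E
```

```text
c1 [0.726 0.063 0.13 ]
c2 [ 0.747 -0.164  0.13 ]
c3 [ 0.575 -0.173  0.13 ]
c4 [0.555 0.056 0.13 ]
hood [ 0.527 -0.061  0.115]
rib [ 0.46  -0.07   0.125]
knob [ 0.47  -0.272  0.098]
soy [ 0.606 -0.322  0.16 ]
sqb [ 0.678 -0.356  0.19 ]
green [ 0.322 -0.144  0.098]
yel [ 0.475 -0.392  0.098]
```

View pics/crop1.png

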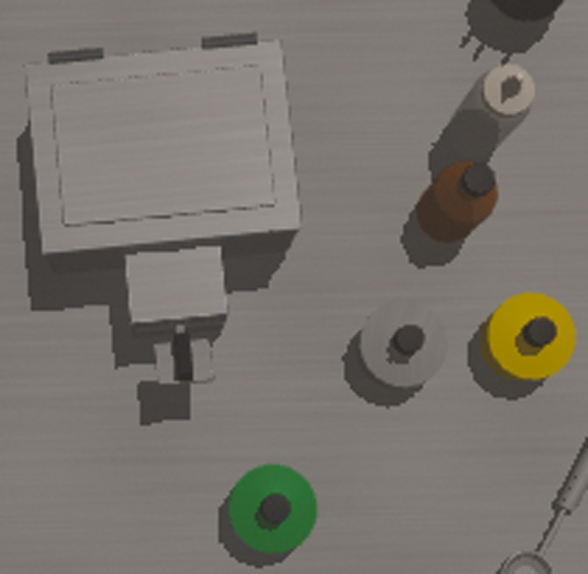

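The crop confirms that the grey pot at crop (405,340) has a round black knob. The rib is at crop (182,355). The box yaw is about 0.075.

```bash
cat >> h.py <<'E'
def go(target,yawy,s=None):
    "final tool: z down, y axis at angle yawy; print turn about tool z and the shift in the FINAL tool frame"
    s=s or r.sense(); R0=Ro.from_quat(s["eef_rot"]).as_matrix()
    y=np.array([np.cos(yawy),np.sin(yawy),0]); z=np.array([0,0,-1.]); x=np.cross(y,z)
    R1=np.c_[x,y,z]
    rv=Ro.from_matrix(R0.T@R1).as_rotvec(); sh=R1.T@(np.array(target)-s["ee_pos"])
    print("turn",rv.round(4),"shift",sh.round(4),"rows",np.linalg.norm(sh)/.0417, "pos",s["ee_pos"].round(4),"F",s["ft_force"].round(1),"t",round(s["time"],2)); return R1
E
python3 - <<'E'
from h import *
ci=r.camera_info("top");off=np.array([265,125])
P=[onz(ci,np.array(p)/2.8+off,.13)[:2] for p in[(25,68),(280,40),(299,230),(43,253)]]
c=np.mean(P,0);ex=(P[0]-P[3]+P[1]-P[2]);ey=P[0]-P[1]+P[3]-P[2]
print(c,np.arctan2(ex[1],ex[0]),np.arctan2(-ey[0],ey[1]))
for n,p,z in[("rib",(182,355),.131),("hoodc",(176,285),.115),("knob",(408,339),.098)]: print(n,onz(ci,np.array(p)/2.8+off,z))
go([.457,-.069,.18],np.pi/2+.075)
E
```

```text
[ 0.64888694 -0.05383356] 0.07098007182085712 0.07726031185269493
rib [ 0.45960753 -0.06700086  0.131     ]
hoodc [ 0.52487386 -0.06359226  0.115     ]
knob [ 0.47263065 -0.27343351  0.098     ]
turn [-0.0013 -0.0005 -0.4718] shift [-0.2122 -0.5704  0.0507] rows 14.64542026971364 pos [0.2027 0.4839 0.2307] F [-0.2  0.4 -0.2] t 0.1
```

jog_arm(
  series=[
    [0, 0, -0.118, 0, 0, 0, 0.032],
    [0, 0, -0.118, 0, 0, 0, 0.032],
    [0, 0, -0.118, 0, 0, 0, 0.032],
    [0, 0, -0.118, 0, 0, 0, 0.032],
    [0, 0, 0, -0.0133, -0.0357, 0.0, 0.032],
    [0, 0, 0, -0.0133, -0.0357, 0.0, 0.032],
    [0, 0, 0, -0.0133, -0.0357, 0.0, 0.032],
    [0, 0, 0, -0.0133, -0.0357, 0.0, 0.032],
  ],
  grip_force=20,
)

```text
time: 0.77
ee_pos: [0.2666, 0.3443, 0.2309]
eef_rot: [-0.038, 0.999, -0.0, -0.0]
ft_force: [0.9, 0.3, 1.1]
opening: 0.375
grip_force: 0.0
```

jog_arm(
  series=[
    [0, 0, 0, -0.0133, -0.0357, 0.003, 0.032],
    [0, 0, 0, -0.0133, -0.0357, 0.003, 0.032],
    [0, 0, 0, -0.0133, -0.0357, 0.003, 0.032],
    [0, 0, 0, -0.0133, -0.0357, 0.003, 0.032],
    [0, 0, 0, -0.0133, -0.0357, 0.003, 0.032],
    [0, 0, 0, -0.0133, -0.0357, 0.003, 0.032],
    [0, 0, 0, -0.0133, -0.0357, 0.003, 0.032],
    [0, 0, 0, -0.0133, -0.0357, 0.003, 0.032],
  ],
)

```text
time: 1.43
ee_pos: [0.3944, 0.0672, 0.2071]
eef_rot: [-0.038, 0.999, 0.0, -0.0]
ft_force: [1.0, 0.2, 0.5]
opening: 0.375
grip_force: 0.0
```

jog_arm(
  series=[
    [0, 0, 0, -0.0133, -0.0357, 0.003, 0.032],
    [0, 0, 0, -0.0133, -0.0357, 0.003, 0.032],
    [0, 0, 0, -0.0133, -0.0357, 0.003, 0.032],
    [0, 0, 0, -0.0133, -0.0357, 0.003, 0.032],
    [0, 0, 0, 0, 0, 0, 0.032],
    [0, 0, 0, 0, 0, 0, 0.032],
    [0, 0, 0, 0, 0, 0, 0.032],
    [0, 0, 0, 0, 0, 0, 0.032],
  ],
)

```text
time: 2.1
ee_pos: [0.4574, -0.0684, 0.1952]
eef_rot: [-0.038, 0.999, 0.0, -0.0]
ft_force: [-0.3, -0.0, 0.7]
opening: 0.377
grip_force: 0.0
```

```bash
python3 - <<'E'
from h import *
go([.457,-.069,.15],np.pi/2+.075)
ci=r.camera_info("wrist");im=r.read_camera("wrist")
cv2.imwrite("pics/w1.png",im[:,:,::-1])
print(r.sense()["opening"],ci, pix(ci,[.457,-.0685,.131]))
E
```

```text
turn [ 0.0006 -0.0006  0.0012] shift [ 0.0004 -0.0006  0.0452] rows 1.084060935356571 pos [ 0.4574 -0.0684  0.1952] F [-0.3 -0.   0.7] t 2.1
0.37438219908003173 {'camera_matrix': array([[357.27738658,   0.        , 317.57059906],
       [  0.        , 357.27738658, 240.48404269],
       [  0.        ,   0.        ,   1.        ]]), 'R': array([[-7.54490905e-02,  9.97149492e-01,  5.70577792e-04],
       [ 9.51930639e-01,  7.18572318e-02,  2.97766010e-01],
       [ 2.96876225e-01,  2.30093251e-02, -9.54638716e-01]]), 't': array([ 0.10178866, -0.45885239,  0.21172652])} [316.07916452 257.09656384]
```

View pics/w1.png

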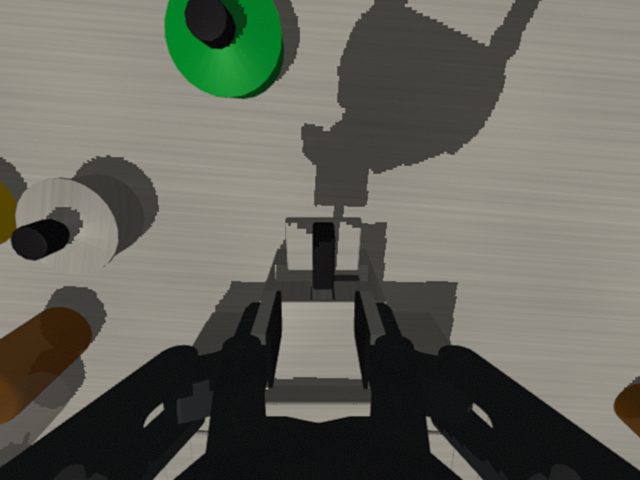

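The wrist view shows the rib at u=323 (x 313–335), the paddle at x 286–360 and y 217–270, and the fingers straddling about u=320.

```bash
python3 - <<'E'
from h import *
ci=r.camera_info("wrist")
for p,z in[((323,217),.114),((323,270),.104),((323,243),.109),((324,222),.136),((318,330),.18)]: print(onz(ci,p,z))
E
```

```text
[ 0.43557926 -0.06557579  0.114     ]
[ 0.47631116 -0.06213809  0.104     ]
[ 0.45474772 -0.06395363  0.109     ]
[ 0.43325436 -0.06550372  0.136     ]
[ 0.47837161 -0.06563751  0.18      ]
```

jog_arm(
  series=[
    [0, 0, 0, 0.002, 0.0045, 0, 0.032],
    [0, 0, 0, 0, 0, 0.02, 0.032],
    [0, 0, 0, 0, 0, 0.02, 0.032],
    [0, 0, 0, 0, 0, 0.02, 0.032],
    [0, 0, 0, 0, 0, 0.017, 0.032],
    [0, 0, 0, 0, 0, 0, 0.021],
    [0, 0, 0, 0, 0, 0, 0.021],
    [0, 0, 0, 0, 0, 0, 0.021],
  ],
)

```text
time: 2.82
ee_pos: [0.4562, -0.0646, 0.1194]
eef_rot: [-0.038, 0.999, -0.0, 0.001]
ft_force: [0.9, -0.1, -0.3]
opening: 0.247
grip_force: 0.0
```

jog_arm(
  series=[
    [0, 0, 0, 0, 0, 0.004, 0.021],
    [0, 0, 0, 0, 0, 0.004, 0.021],
    [0, 0, 0, 0, 0, 0.004, 0.021],
    [0, 0, 0, 0, 0, 0.004, 0.021],
    [0, 0, 0, 0, 0, 0.004, 0.021],
    [0, 0, 0, 0, 0, 0, 0.021],
    [0, 0, 0, 0, 0, 0, 0.021],
    [0, 0, 0, 0, 0, 0, 0.021],
  ],
)

```text
time: 3.48
ee_pos: [0.4546, -0.0651, 0.0987]
eef_rot: [-0.038, 0.999, 0.0, -0.001]
ft_force: [-6.6, -0.6, 11.4]
opening: 0.241
grip_force: 4.6
```

jog_arm(
  series=[
    [0, 0, 0, 0, 0, 0.004, 0.021],
    [0, 0, 0, 0, 0, 0.004, 0.021],
    [0, 0, 0, 0, 0, 0.004, 0.021],
    [0, 0, 0, 0, 0, 0.004, 0.021],
    [0, 0, 0, 0, 0, 0.004, 0.021],
    [0, 0, 0, 0, 0, 0.004, 0.021],
    [0, 0, 0, 0, 0, 0.004, 0.021],
    [0, 0, 0, 0, 0, 0.004, 0.021],
  ],
)

```text
time: 4.15
ee_pos: [0.4535, -0.0649, 0.0662]
eef_rot: [-0.038, 0.999, 0.0, -0.002]
ft_force: [-7.7, -1.9, 8.9]
opening: 0.246
grip_force: 5.0
```

jog_arm(
  series=[
    [0, 0, 0, 0, 0, 0.002, 0.021],
    [0, 0, 0, 0, 0, 0.002, 0.021],
    [0, 0, 0, 0, 0, 0.001, 0.021],
    [0, 0, 0, 0, 0, 0.001, 0.021],
    [0, 0, 0, 0, 0, 0, 0.021],
    [0, 0, 0, 0, 0, 0, 0.021],
    [0, 0, 0, 0, 0, 0, 0.021],
    [0, 0, 0, 0, 0, 0, 0.021],
  ],
)

```text
time: 4.82
ee_pos: [0.4556, -0.0649, 0.0603]
eef_rot: [-0.038, 0.999, 0.0, -0.0]
ft_force: [-5.6, -0.8, 2.9]
opening: 0.249
grip_force: 2.1
```

jog_arm(
  series=[
    [0, 0, 0, 0, 0, 0.001, 0.021],
    [0, 0, 0, 0, 0, 0.001, 0.021],
    [0, 0, 0, 0, 0, 0.001, 0.021],
    [0, 0, 0, 0, 0, 0.001, 0.021],
    [0, 0, 0, 0, 0, 0, 0.021],
    [0, 0, 0, 0, 0, 0, 0.021],
    [0, 0, 0, 0, 0, 0, 0.021],
    [0, 0, 0, 0, 0, 0, 0.021],
  ],
)

```text
time: 5.48
ee_pos: [0.4561, -0.0651, 0.057]
eef_rot: [-0.038, 0.999, -0.0, 0.001]
ft_force: [-5.7, 0.5, 12.4]
opening: 0.246
grip_force: 6.4
```

```bash
python3 - <<'E'
from h import *
s=r.sense();print(s["ee_pos"],s["ft_force"])
top=r.read_camera("top")[:,:,::-1][80:330,220:490];sc=r.read_camera("scene")[:,:,::-1][120:350,170:410]
h=420
cv2.imwrite("pics/d1.png",np.hstack([cv2.resize(a,(390,h)) for a in(top,sc)]))
E
```

```text
[ 0.45613714 -0.06511908  0.05704867] [-5.69053809  0.52148095 12.38028487]
```

View pics/d1.png

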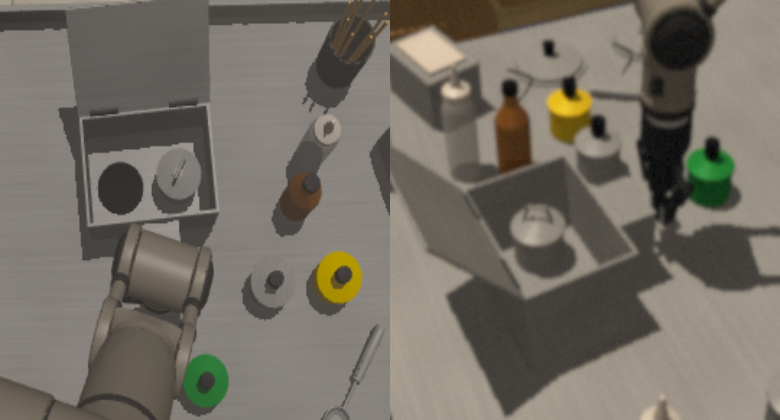

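The lid is open. The free disc (dark, at 120,187 in the left panel) is on the +y side, and the inner pot is at (180,173). I'll try the catch on +y.

jog_arm(
  series=[
    [0, 0, 0, 0, 0.002, 0.0005, 0.021],
    [0, 0, 0, 0, 0.002, 0, 0.021],
    [0, 0, 0, 0, 0.002, 0, 0.021],
    [0, 0, 0, 0, 0.002, 0, 0.021],
    [0, 0, 0, 0, 0.002, 0, 0.021],
    [0, 0, 0, 0, 0, 0, 0.021],
    [0, 0, 0, 0, 0, 0, 0.021],
    [0, 0, 0, 0, 0, 0, 0.021],
  ],
)

```text
time: 6.25
ee_pos: [0.4567, -0.0572, 0.0571]
eef_rot: [-0.038, 0.999, -0.002, 0.002]
ft_force: [-5.3, -10.7, 11.3]
opening: 0.246
grip_force: 8.1
```

That looks like the solid wall, so I'll go −y.

jog_arm(
  series=[
    [0, 0, 0, 0, -0.004, 0, 0.021],
    [0, 0, 0, 0, -0.004, 0, 0.021],
    [0, 0, 0, 0, -0.004, 0, 0.021],
    [0, 0, 0, 0, -0.004, 0, 0.021],
    [0, 0, 0, 0, -0.004, 0, 0.021],
    [0, 0, 0, 0, -0.004, 0, 0.021],
    [0, 0, 0, 0, 0, 0, 0.021],
    [0, 0, 0, 0, 0, 0, 0.021],
  ],
)

```text
time: 6.92
ee_pos: [0.4582, -0.0797, 0.057]
eef_rot: [-0.038, 0.999, -0.001, 0.002]
ft_force: [-4.2, -1.3, 12.2]
opening: 0.247
grip_force: 6.9
```

jog_arm(
  series=[
    [0, 0, 0, 0, -0.003, 0, 0.021],
    [0, 0, 0, 0, -0.003, 0, 0.021],
    [0, 0, 0, 0, -0.003, 0, 0.021],
    [0, 0, 0, 0, -0.002, 0, 0.021],
    [0, 0, 0, 0, -0.001, 0, 0.021],
    [0, 0, 0, 0, 0, 0, 0.021],
    [0, 0, 0, 0, 0, 0, 0.021],
    [0, 0, 0, 0, 0, 0, 0.021],
  ],
)

```text
time: 7.58
ee_pos: [0.4584, -0.0895, 0.0567]
eef_rot: [-0.037, 0.999, 0.001, 0.001]
ft_force: [-3.3, 9.7, 13.4]
opening: 0.25
grip_force: 6.9
```

jog_arm(
  series=[
    [0, 0, 0, 0, 0, -0.002, 0.021],
    [0, 0, 0, 0, 0, -0.002, 0.021],
    [0, 0, 0, 0, 0, -0.002, 0.021],
    [0, 0, 0, 0, 0, -0.002, 0.021],
    [0, 0, 0, 0, 0, -0.002, 0.021],
    [0, 0, 0, 0, 0, -0.002, 0.021],
    [0, 0, 0, 0, 0, -0.002, 0.021],
    [0, 0, 0, 0, 0, 0, 0.021],
  ],
)

```text
time: 8.25
ee_pos: [0.458, -0.0906, 0.07]
eef_rot: [-0.037, 0.999, 0.0, 0.0]
ft_force: [-1.8, 5.4, 5.6]
opening: 0.246
grip_force: 3.7
```

jog_arm(
  series=[
    [0, 0, 0, 0, 0, -0.002, 0.021],
    [0, 0, 0, 0, 0, -0.001, 0.021],
    [0, 0, 0, 0, 0, -0.001, 0.021],
    [0, 0, 0, 0, 0, 0, 0.021],
    [0, 0, 0, 0, 0, 0, 0.021],
    [0, 0, 0, 0, 0, 0, 0.021],
    [0, 0, 0, 0, 0, 0, 0.021],
    [0, 0, 0, 0, 0, 0, 0.021],
  ],
)

```text
time: 8.92
ee_pos: [0.4579, -0.0907, 0.0742]
eef_rot: [-0.038, 0.999, 0.0, 0.0]
ft_force: [-2.8, 5.4, 6.3]
opening: 0.245
grip_force: 5.2
```

jog_arm(
  series=[
    [0, 0, 0, 0, 0, -0.001, 0.021],
    [0, 0, 0, 0, 0, -0.001, 0.021],
    [0, 0, 0, 0, 0, -0.001, 0.021],
    [0, 0, 0, 0, 0, 0, 0.021],
    [0, 0, 0, 0, 0, 0, 0.021],
    [0, 0, 0, 0, 0, 0, 0.021],
    [0, 0, 0, 0, 0, 0, 0.021],
    [0, 0, 0, 0, 0, 0, 0.021],
  ],
)

```text
time: 9.58
ee_pos: [0.4577, -0.0907, 0.0765]
eef_rot: [-0.038, 0.999, 0.0, 0.0]
ft_force: [-0.3, 4.6, -2.2]
opening: 0.244
grip_force: 2.6
```

jog_arm(
  series=[
    [0, 0, 0, 0, 0.002, -0.001, 0.028],
    [0, 0, 0, 0, 0.001, -0.001, 0.03],
    [0, 0, 0, 0, 0, -0.001, 0.032],
    [0, 0, 0, 0, 0, -0.002, 0.032],
    [0, 0, 0, 0, 0, -0.002, 0.032],
    [0, 0, 0, 0, 0, -0.002, 0.032],
    [0, 0, 0, 0, 0, 0, 0.032],
    [0, 0, 0, 0, 0, 0, 0.032],
  ],
)

```text
time: 10.25
ee_pos: [0.4576, -0.0881, 0.086]
eef_rot: [-0.038, 0.999, -0.0, 0.0]
ft_force: [-0.0, 0.2, 0.6]
opening: 0.374
grip_force: 0.0
```

```bash
python3 - <<'E'
from h import *
s=r.sense();print(s["ee_pos"],s["ft_force"])
top=r.read_camera("wrist")[:,:,::-1];sc=r.read_camera("scene")[:,:,::-1][120:350,170:410]
h=420
cv2.imwrite("pics/d2.png",np.hstack([cv2.resize(a,(390,h)) for a in(top,sc)]))
E
```

```text
[ 0.45755484 -0.08807413  0.08601367] [-0.01659569  0.21557555  0.64678905]
```

View pics/d2.png

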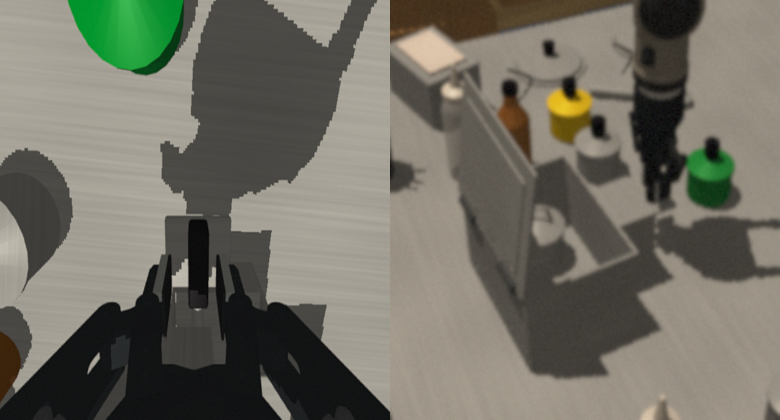

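The lever holds hooked with zero force and the lid stands upright. Now I go to the pot.

jog_arm(
  series=[
    [0, 0, 0, 0, 0, -0.03, 0.034],
    [0, 0, 0, 0, 0, -0.03, 0.06],
    [0, 0, 0, 0, 0, -0.03, 0.06],
    [0, 0, 0, 0, -0.037, 0, 0.06],
    [0, 0, 0, 0, -0.037, 0, 0.06],
    [0, 0, 0, 0, -0.037, 0, 0.06],
    [0, 0, 0, 0, -0.037, 0, 0.06],
    [0, 0, 0, 0, -0.037, 0, 0.06],
  ],
)

```text
time: 11.02
ee_pos: [0.4711, -0.2741, 0.1758]
eef_rot: [-0.038, 0.999, 0.0, 0.0]
ft_force: [0.2, 0.5, -0.4]
opening: 0.701
grip_force: 0.0
```

jog_arm(
  series=[
    [0, 0, 0, 0, 0, 0, 0.06],
    [0, 0, 0, 0, 0, 0, 0.06],
    [0, 0, 0, 0, 0, 0, 0.06],
    [0, 0, 0, 0, 0, 0, 0.06],
    [0, 0, 0, 0, 0, 0, 0.06],
    [0, 0, 0, 0, 0, 0, 0.06],
    [0, 0, 0, 0, 0, 0, 0.06],
    [0, 0, 0, 0, 0, 0, 0.06],
  ],
)

```text
time: 11.68
ee_pos: [0.4714, -0.2719, 0.176]
eef_rot: [-0.038, 0.999, -0.0, 0.0]
ft_force: [-0.4, 1.1, -0.7]
opening: 0.706
grip_force: 0.0
```

```bash
python3 - <<'E'
from h import *
ci=r.camera_info("wrist");im=r.read_camera("wrist")[:,:,::-1].copy()
p=pix(ci,[.472,-.273,.098]);print(p)
go([.472,-.273,.073],np.pi/2+.075)
cv2.circle(im,tuple(int(v) for v in p),3,(0,0,255),-1)
cv2.imwrite("pics/w2.png",im)
# box and disc from top view
ct=r.camera_info("top");t=r.read_camera("top")[:,:,::-1]
cv2.imwrite("pics/t2.png",t)
for n,bx,by in[("disc",0,.054)]:
    c,s=np.cos(.075),np.sin(.075);X=[.649+c*bx-s*by,-.0538+s*bx+c*by,.024];print(X,pix(ct,X))
E
```

```text
[314.69438552 251.09399298]
turn [-0.      0.0002  0.0009] shift [-0.0005 -0.001   0.1029] rows 2.467894414525045 pos [ 0.4714 -0.272   0.1759] F [-0.  -0.3 -0.1] t 11.73
[np.float64(0.644953795807272), np.float64(4.819617805920662e-05), 0.024] [302.88502771 188.71209149]
```

View pics/w2.png

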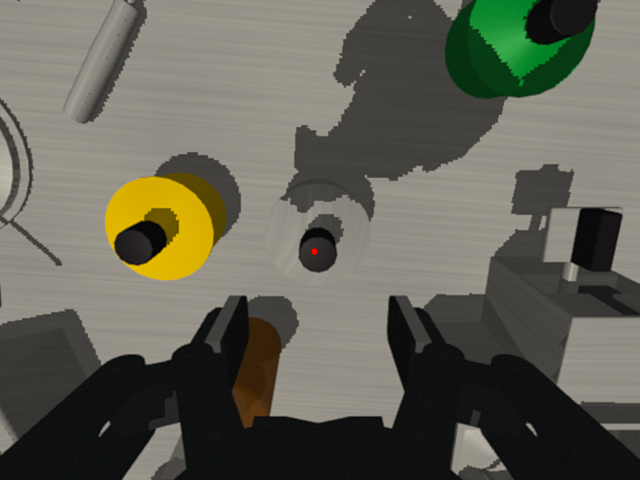

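View pics/t2.png

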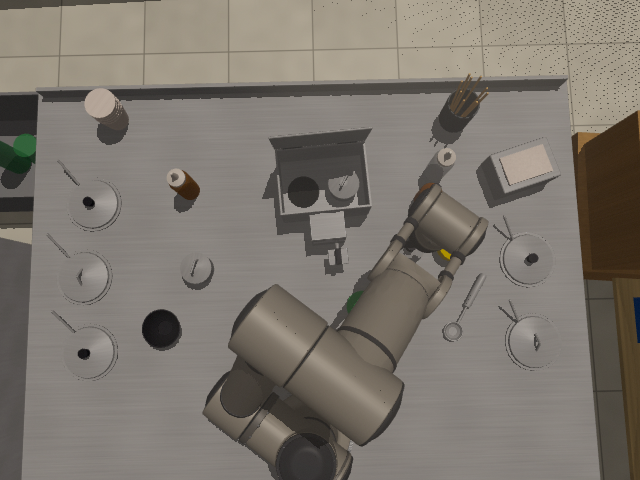

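The knob is centred between the fingers, at (318,251) against a predicted (315,251). The top view shows the disc free at about (303,191). The descent is clear.

jog_arm(
  series=[
    [0, 0, 0, 0, 0, 0.025, 0.06],
    [0, 0, 0, 0, 0, 0.025, 0.06],
    [0, 0, 0, 0, 0, 0.025, 0.06],
    [0, 0, 0, 0, 0, 0.015, 0.06],
    [0, 0, 0, 0, 0, 0.012, 0.05],
    [0, 0, 0, 0, 0, 0, 0.02],
    [0, 0, 0, 0, 0, 0, 0.01],
    [0, 0, 0, 0, 0, 0, 0.01],
  ],
  grip_force=50,
)

```text
time: 12.45
ee_pos: [0.4716, -0.2726, 0.0744]
eef_rot: [-0.038, 0.999, -0.0, 0.0]
ft_force: [0.4, 0.2, -2.8]
opening: 0.286
grip_force: 49.1
```

jog_arm(
  series=[
    [0, 0, 0, 0, 0, 0, 0.01],
    [0, 0, 0, 0, 0, 0, 0.01],
    [0, 0, 0, 0, 0, 0, 0.01],
    [0, 0, 0, 0, 0, -0.01, 0.01],
    [0, 0, 0, 0, 0, -0.02, 0.01],
    [0, 0, 0, 0, 0, -0.03, 0.01],
    [0, 0, 0, 0, 0, -0.03, 0.01],
    [0, 0, 0, 0, 0, -0.03, 0.01],
  ],
)

```text
time: 13.12
ee_pos: [0.471, -0.2722, 0.1959]
eef_rot: [-0.038, 0.999, -0.0, 0.0]
ft_force: [-0.1, 0.6, -3.6]
opening: 0.281
grip_force: 49.4
```

```bash
python3 - <<'E'
from h import *
ct=r.camera_info("top");g=cv2.cvtColor(cv2.imread("pics/t2.png"),cv2.COLOR_BGR2GRAY)
roi=g[150:212,278:368]; print(np.percentile(roi,[2,10,30,60,90]))
m=np.zeros_like(g)
for th in(45,55,65):
    mm=((roi<th)*255).astype(np.uint8)
    cs,_=cv2.findContours(mm,cv2.RETR_EXTERNAL,cv2.CHAIN_APPROX_NONE)
    c=max(cs,key=cv2.contourArea);e=cv2.fitEllipse(c);p=(e[0][0]+278,e[0][1]+150);print(th,p,e[1],cv2.contourArea(c),onz(ct,p,.024))
print("loop",onz(ct,(345,185),.11))
s=r.sense();print(s["ee_pos"],s["opening"],s["grip_force"],s["ft_force"])
E
```

```text
[ 40.58  49.9   64.    70.   144.  ]
45 (302.36814308166504, 184.62501907348633) (14.17689037322998, 31.70060920715332) 306.0 [0.65633854 0.00122407 0.024     ]
55 (302.85249519348145, 191.22380828857422) (29.92365837097168, 30.22418975830078) 708.0 [6.37991818e-01 2.78157133e-04 2.40000000e-02]
65 (302.9452381134033, 191.31734085083008) (30.601537704467773, 31.032779693603516) 743.0 [6.37726433e-01 3.14472686e-05 2.40000000e-02]
loop [ 0.63271509 -0.11039539  0.11      ]
[ 0.47103983 -0.27224302  0.19592717] 0.28126269620162264 49.36578869819641 [-0.10286705  0.55304583 -3.59767316]
```

The pot is gripped and lifted. The disc is at about (0.638, 0.000). Now I carry it over.

jog_arm(
  series=[
    [0, 0, 0, 0, 0, -0.02, 0.01],
    [0, 0, 0, 0, 0, -0.02, 0.01],
    [0, 0, 0, -0.01, 0.014, 0, 0.01],
    [0, 0, 0, -0.018, 0.025, 0, 0.01],
    [0, 0, 0, -0.02, 0.0276, 0, 0.01],
    [0, 0, 0, -0.02, 0.0276, 0, 0.01],
    [0, 0, 0, -0.02, 0.0276, 0, 0.01],
    [0, 0, 0, -0.02, 0.0276, 0, 0.01],
  ],
)

```text
time: 13.78
ee_pos: [0.5682, -0.1139, 0.2348]
eef_rot: [-0.037, 0.999, -0.0, 0.0]
ft_force: [0.5, 0.4, -3.1]
opening: 0.284
grip_force: 49.5
```

jog_arm(
  series=[
    [0, 0, 0, -0.02, 0.0276, 0, 0.01],
    [0, 0, 0, -0.02, 0.0276, 0, 0.01],
    [0, 0, 0, -0.02, 0.0276, 0, 0.01],
    [0, 0, 0, -0.012, 0.017, 0, 0.01],
    [0, 0, 0, -0.0069, 0.0091, 0, 0.01],
    [0, 0, 0, 0, 0, 0, 0.01],
    [0, 0, 0, 0, 0, 0, 0.01],
    [0, 0, 0, 0, 0, 0, 0.01],
  ],
)

```text
time: 14.45
ee_pos: [0.6377, -0.0021, 0.234]
eef_rot: [-0.037, 0.999, -0.0, -0.0]
ft_force: [-0.7, -0.1, -3.4]
opening: 0.289
grip_force: 49.5
```

```bash
python3 - <<'E'
from h import *
go([.638,0,.11],np.pi/2+.075)
s=r.sense();print(s["opening"],s["grip_force"])
sc=r.read_camera("scene")[:,:,::-1][60:350,150:500];w=r.read_camera("wrist")[:,:,::-1]
cv2.imwrite("pics/d3.png",np.hstack([cv2.resize(a,(398,320)) for a in(w,sc)]))
E
```

```text
turn [-0.0005 -0.0005 -0.0008] shift [-0.0005  0.0021  0.124 ] rows 2.9751705285315495 pos [ 0.6377 -0.0021  0.234 ] F [-0.7 -0.1 -3.4] t 14.45
0.2891069002144926 49.53852117061615
```

View pics/d3.png

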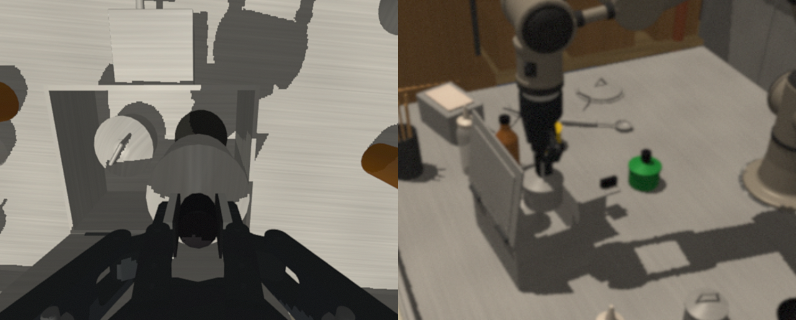

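The wrist view shows the pot upright over the free place. The disc's near arc peaks at panel (202,105), which is full-frame (325,157). I'll check this against the prediction.

```bash
python3 - <<'E'
from h import *
ci=r.camera_info("wrist");w=r.read_camera("wrist")
g=cv2.cvtColor(w,cv2.COLOR_RGB2GRAY)
c,s=np.cos(.075),np.sin(.075)
print("pred near edge",pix(ci,[.638-.043*c,-.043*s,.024]),"left/right",pix(ci,[.638+.043*s,-.043*c,.024]),pix(ci,[.638-.043*s,.043*c,.024]))
for v in(165,175,185,195): 
    row=np.where(g[v,240:400]<48)[0]+240; print(v,row.min() if len(row) else 0,row.max() if len(row) else 0, onz(ci,(row.mean(),v),.024).round(4) if len(row) else 0)
col=np.where(g[120:220,323]<48)[0]+120;print(col[:1],onz(ci,(323,col[0]),.024) if len(col) else 0)
E
```

```text
pred near edge [319.08554547 164.83524348] left/right [276.49105966 208.3193481 ] [361.77358629 208.13707436]
165 316 330 [0.595  0.0006 0.024 ]
175 296 350 [0.6046 0.0013 0.024 ]
185 288 358 [0.6144 0.0021 0.024 ]
195 284 363 [0.6243 0.0034 0.024 ]
[165] [5.95001053e-01 5.86941118e-04 2.40000000e-02]
```

jog_arm(
  series=[
    [0, 0, 0, -0.0005, 0.004, 0, 0.01],
    [0, 0, 0, 0, 0, 0.015, 0.01],
    [0, 0, 0, 0, 0, 0.022, 0.01],
    [0, 0, 0, 0, 0, 0.022, 0.01],
    [0, 0, 0, 0, 0, 0.022, 0.01],
    [0, 0, 0, 0, 0, 0.022, 0.01],
    [0, 0, 0, 0, 0, 0.015, 0.01],
    [0, 0, 0, 0, 0, 0.01, 0.01],
  ],
)

```text
time: 15.27
ee_pos: [0.6374, 0.0031, 0.1038]
eef_rot: [-0.037, 0.999, 0.0, -0.001]
ft_force: [0.1, -0.2, -2.2]
opening: 0.288
grip_force: 49.6
```

jog_arm(
  series=[
    [0, 0, 0, 0, 0, 0.002, 0.01],
    [0, 0, 0, 0, 0, 0.002, 0.01],
    [0, 0, 0, 0, 0, 0.002, 0.01],
    [0, 0, 0, 0, 0, 0.001, 0.01],
    [0, 0, 0, 0, 0, 0, 0.01],
    [0, 0, 0, 0, 0, 0, 0.01],
    [0, 0, 0, 0, 0, 0, 0.01],
    [0, 0, 0, 0, 0, 0, 0.01],
  ],
)

```text
time: 15.93
ee_pos: [0.6386, 0.0032, 0.0992]
eef_rot: [-0.038, 0.999, -0.0, 0.0]
ft_force: [-0.1, 0.5, -3.7]
opening: 0.288
grip_force: 49.6
```

jog_arm(
  series=[
    [0, 0, 0, 0, 0, 0.001, 0.01],
    [0, 0, 0, 0, 0, 0.0007, 0.01],
    [0, 0, 0, 0, 0, 0, 0.01],
    [0, 0, 0, 0, 0, 0, 0.01],
    [0, 0, 0, 0, 0, 0, 0.01],
    [0, 0, 0, 0, 0, 0, 0.01],
    [0, 0, 0, 0, 0, 0, 0.01],
    [0, 0, 0, 0, 0, 0, 0.01],
  ],
)

```text
time: 16.6
ee_pos: [0.6388, 0.0033, 0.0978]
eef_rot: [-0.038, 0.999, 0.0, 0.001]
ft_force: [-1.1, 1.4, 5.8]
opening: 0.281
grip_force: 50.4
```

jog_arm(
  series=[
    [0, 0, 0, 0, 0, 0, 0.03],
    [0, 0, 0, 0, 0, 0, 0.045],
    [0, 0, 0, 0, 0, 0, 0.048],
    [0, 0, 0, 0, 0, 0, 0.048],
    [0, 0, 0, 0, 0, -0.005, 0.048],
    [0, 0, 0, 0, 0, -0.01, 0.048],
    [0, 0, 0, 0, 0, -0.025, 0.048],
    [0, 0, 0, 0, 0, -0.035, 0.048],
  ],
  grip_force=20,
)

```text
time: 17.27
ee_pos: [0.6369, 0.0033, 0.1709]
eef_rot: [-0.038, 0.999, 0.0, -0.003]
ft_force: [0.3, -0.1, 0.6]
opening: 0.559
grip_force: 0.0
```

jog_arm(
  series=[
    [0, 0, 0, 0, 0, -0.03, 0.032],
    [0, 0, 0, 0.0313, -0.0126, 0, 0.032],
    [0, 0, 0, 0.0313, -0.0126, 0, 0.032],
    [0, 0, 0, 0.0313, -0.0126, 0, 0.032],
    [0, 0, 0, 0.0313, -0.0126, 0, 0.032],
    [0, 0, 0, 0.0313, -0.0125, 0, 0.032],
    [0, 0, 0, 0.0313, -0.0125, 0, 0.032],
    [0, 0, 0, 0, 0, 0, 0.032],
  ],
)

```text
time: 17.93
ee_pos: [0.4523, -0.0873, 0.2029]
eef_rot: [-0.037, 0.999, -0.0, -0.001]
ft_force: [1.0, 0.9, 0.7]
opening: 0.374
grip_force: 0.0
```

jog_arm(
  series=[
    [0, 0, 0, 0, 0, 0, 0.032],
    [0, 0, 0, 0, 0, 0, 0.032],
    [0, 0, 0, 0, 0, 0, 0.032],
    [0, 0, 0, 0, 0, 0, 0.032],
    [0, 0, 0, 0, 0, 0, 0.032],
    [0, 0, 0, 0, 0, 0, 0.032],
    [0, 0, 0, 0, 0, 0, 0.032],
    [0, 0, 0, 0, 0, 0, 0.032],
  ],
)

```text
time: 18.6
ee_pos: [0.457, -0.0859, 0.2019]
eef_rot: [-0.038, 0.999, 0.0, -0.0]
ft_force: [0.3, -0.4, 0.5]
opening: 0.375
grip_force: 0.0
```

```bash
python3 - <<'E'
from h import *
go([.457,-.086,.08],np.pi/2+.075)
ci=r.camera_info("wrist");w=r.read_camera("wrist")[:,:,::-1]
t=r.read_camera("top")[:,:,::-1][120:280,230:430]
print("rib pred",pix(ci,[.457,-.086,.096])*398/640)
cv2.imwrite("pics/d4.png",np.hstack([cv2.resize(a,(398,320)) for a in(w,t)]))
E
```

```text
turn [ 0.0002 -0.0003  0.0005] shift [-0.000e+00 -1.000e-04  1.219e-01] rows 2.924214908671067 pos [ 0.457  -0.0859  0.2019] F [ 0.3 -0.4  0.5] t 18.6
rib pred [196.76944201 148.029149  ]
```

View pics/d4.png

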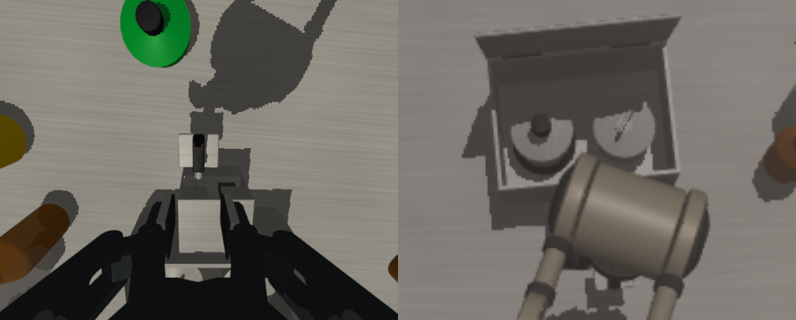

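The pot stands on the disc and the inner pot is untouched. The rib is at panel (199,150), about 2 mm to +y. Now I go down around it.

jog_arm(
  series=[
    [0, 0, 0, 0, 0.0015, 0.02, 0.032],
    [0, 0, 0, 0, 0, 0.03, 0.032],
    [0, 0, 0, 0, 0, 0.025, 0.032],
    [0, 0, 0, 0, 0, 0.02, 0.032],
    [0, 0, 0, 0, 0, 0.015, 0.032],
    [0, 0, 0, 0, 0, 0.007, 0.028],
    [0, 0, 0, 0, 0, 0, 0.021],
    [0, 0, 0, 0, 0, 0, 0.021],
  ],
)

```text
time: 19.37
ee_pos: [0.457, -0.0847, 0.0854]
eef_rot: [-0.038, 0.999, 0.0, 0.0]
ft_force: [-0.4, 0.1, -0.0]
opening: 0.246
grip_force: 0.0
```

jog_arm(
  series=[
    [0, 0, 0, 0, 0, 0.003, 0.021],
    [0, 0, 0, 0, 0, 0.003, 0.021],
    [0, 0, 0, 0, 0, 0.003, 0.021],
    [0, 0, 0, 0, 0, 0.003, 0.021],
    [0, 0, 0, 0, 0, 0.003, 0.021],
    [0, 0, 0, 0, 0, 0, 0.021],
    [0, 0, 0, 0, 0, 0, 0.021],
    [0, 0, 0, 0, 0, 0, 0.021],
  ],
)

```text
time: 20.03
ee_pos: [0.457, -0.0843, 0.0705]
eef_rot: [-0.038, 0.999, 0.0, 0.0]
ft_force: [-0.2, 2.3, 3.7]
opening: 0.245
grip_force: 1.7
```

jog_arm(
  series=[
    [0, 0, 0, 0, 0, 0.003, 0.021],
    [0, 0, 0, 0, 0, 0.003, 0.021],
    [0, 0, 0, 0, 0, 0.003, 0.021],
    [0, 0, 0, 0, 0, 0.002, 0.021],
    [0, 0, 0, 0, 0, 0.002, 0.021],
    [0, 0, 0, 0, 0, 0.001, 0.021],
    [0, 0, 0, 0, 0, 0, 0.021],
    [0, 0, 0, 0, 0, 0, 0.021],
  ],
)

```text
time: 20.7
ee_pos: [0.4583, -0.0847, 0.0572]
eef_rot: [-0.038, 0.999, -0.0, 0.002]
ft_force: [-0.1, 3.2, 12.5]
opening: 0.247
grip_force: 6.0
```

jog_arm(
  series=[
    [0, 0, 0, 0, 0.004, 0.0005, 0.021],
    [0, 0, 0, 0, 0.004, 0, 0.021],
    [0, 0, 0, 0, 0.004, 0, 0.021],
    [0, 0, 0, 0, 0.004, 0, 0.021],
    [0, 0, 0, 0, 0.004, 0, 0.021],
    [0, 0, 0, 0, 0.004, 0, 0.021],
    [0, 0, 0, 0, 0, 0, 0.021],
    [0, 0, 0, 0, 0, 0, 0.021],
  ],
)

```text
time: 21.37
ee_pos: [0.4565, -0.0612, 0.0569]
eef_rot: [-0.038, 0.999, -0.001, 0.002]
ft_force: [-0.5, -0.1, 14.1]
opening: 0.243
grip_force: 6.8
```

jog_arm(
  series=[
    [0, 0, 0, 0, 0.002, 0, 0.021],
    [0, 0, 0, 0, 0.001, 0, 0.021],
    [0, 0, 0, 0, 0.001, 0, 0.021],
    [0, 0, 0, 0, 0, 0, 0.021],
    [0, 0, 0, 0, 0, 0, 0.021],
    [0, 0, 0, 0, 0, 0, 0.021],
    [0, 0, 0, 0, 0, 0, 0.021],
    [0, 0, 0, 0, 0, 0, 0.021],
  ],
)

```text
time: 22.03
ee_pos: [0.4564, -0.0588, 0.057]
eef_rot: [-0.038, 0.999, -0.002, 0.002]
ft_force: [-2.6, -8.9, 13.3]
opening: 0.246
grip_force: 6.6
```

I'm at the solid wall, so I ease up slowly.

jog_arm(
  series=[
    [0, 0, 0, 0, 0, -0.0015, 0.021],
    [0, 0, 0, 0, 0, -0.0015, 0.021],
    [0, 0, 0, 0, 0, -0.0015, 0.021],
    [0, 0, 0, 0, 0, -0.0015, 0.021],
    [0, 0, 0, 0, 0, -0.0015, 0.021],
    [0, 0, 0, 0, 0, -0.0015, 0.021],
    [0, 0, 0, 0, 0, -0.0015, 0.021],
    [0, 0, 0, 0, 0, -0.0015, 0.021],
  ],
)

```text
time: 22.7
ee_pos: [0.4551, -0.0576, 0.0674]
eef_rot: [-0.038, 0.999, -0.001, 0.0]
ft_force: [1.8, -6.7, -0.7]
opening: 0.244
grip_force: 3.2
```

jog_arm(
  series=[
    [0, 0, 0, 0, 0, -0.001, 0.021],
    [0, 0, 0, 0, 0, -0.001, 0.021],
    [0, 0, 0, 0, 0, -0.001, 0.021],
    [0, 0, 0, 0, 0, -0.001, 0.021],
    [0, 0, 0, 0, 0, -0.001, 0.021],
    [0, 0, 0, 0, 0, -0.001, 0.021],
    [0, 0, 0, 0, 0, -0.001, 0.021],
    [0, 0, 0, 0, 0, -0.001, 0.021],
  ],
)

```text
time: 23.37
ee_pos: [0.4554, -0.0576, 0.0758]
eef_rot: [-0.038, 0.999, -0.001, 0.001]
ft_force: [0.7, -5.7, 2.5]
opening: 0.248
grip_force: 4.2
```

jog_arm(
  series=[
    [0, 0, 0, 0, 0, -0.001, 0.021],
    [0, 0, 0, 0, 0, -0.001, 0.021],
    [0, 0, 0, 0, 0, -0.001, 0.021],
    [0, 0, 0, 0, 0, -0.001, 0.021],
    [0, 0, 0, 0, 0, -0.001, 0.021],
    [0, 0, 0, 0, 0, -0.001, 0.021],
    [0, 0, 0, 0, 0, 0, 0.021],
    [0, 0, 0, 0, 0, 0, 0.021],
  ],
)

```text
time: 24.03
ee_pos: [0.4557, -0.0577, 0.0823]
eef_rot: [-0.038, 0.999, -0.001, 0.001]
ft_force: [-0.3, -6.5, 8.0]
opening: 0.248
grip_force: 7.5
```

jog_arm(
  series=[
    [0, 0, 0, 0, 0, -0.001, 0.021],
    [0, 0, 0, 0, 0, -0.001, 0.021],
    [0, 0, 0, 0, 0, -0.001, 0.021],
    [0, 0, 0, 0, 0, -0.001, 0.021],
    [0, 0, 0, 0, 0, -0.001, 0.021],
    [0, 0, 0, 0, 0, -0.001, 0.021],
    [0, 0, 0, 0, 0, -0.001, 0.021],
    [0, 0, 0, 0, 0, -0.001, 0.021],
  ],
)

```text
time: 24.7
ee_pos: [0.4565, -0.0577, 0.0905]
eef_rot: [-0.038, 0.999, -0.001, 0.002]
ft_force: [2.7, -4.1, 6.3]
opening: 0.247
grip_force: 6.5
```

jog_arm(
  series=[
    [0, 0, 0, 0, 0, -0.001, 0.021],
    [0, 0, 0, 0, 0, -0.001, 0.021],
    [0, 0, 0, 0, 0, -0.001, 0.021],
    [0, 0, 0, 0, 0, -0.001, 0.021],
    [0, 0, 0, 0, 0, -0.0007, 0.021],
    [0, 0, 0, 0, 0, -0.0007, 0.021],
    [0, 0, 0, 0, 0, -0.0007, 0.021],
    [0, 0, 0, 0, 0, -0.0007, 0.021],
  ],
)

```text
time: 25.37
ee_pos: [0.4576, -0.0577, 0.0978]
eef_rot: [-0.038, 0.999, -0.001, 0.003]
ft_force: [6.1, -3.3, 7.8]
opening: 0.24
grip_force: 6.2
```

jog_arm(
  series=[
    [0, 0, 0, 0, 0, -0.0005, 0.021],
    [0, 0, 0, 0, 0, -0.0005, 0.021],
    [0, 0, 0, 0, 0, -0.0005, 0.021],
    [0, 0, 0, 0, 0, -0.0005, 0.021],
    [0, 0, 0, 0, 0, -0.0005, 0.021],
    [0, 0, 0, 0, 0, -0.0005, 0.021],
    [0, 0, 0, 0, 0, -0.0005, 0.021],
    [0, 0, 0, 0, 0, -0.0005, 0.021],
  ],
)

```text
time: 26.03
ee_pos: [0.4584, -0.0577, 0.102]
eef_rot: [-0.038, 0.999, -0.001, 0.004]
ft_force: [8.4, -2.5, 6.8]
opening: 0.247
grip_force: 5.8
```

jog_arm(
  series=[
    [0, 0, 0, 0, 0, -0.0005, 0.021],
    [0, 0, 0, 0, 0, -0.0005, 0.021],
    [0, 0, 0, 0, 0, -0.0005, 0.021],
    [0, 0, 0, 0, 0, -0.0005, 0.021],
    [0, 0, 0, 0, 0, -0.0005, 0.021],
    [0, 0, 0, 0, 0, -0.0005, 0.021],
    [0, 0, 0, 0, 0, -0.0005, 0.021],
    [0, 0, 0, 0, 0, -0.0005, 0.021],
  ],
)

```text
time: 26.7
ee_pos: [0.4583, -0.0577, 0.1057]
eef_rot: [-0.038, 0.999, -0.001, 0.004]
ft_force: [7.9, -2.8, 3.1]
opening: 0.249
grip_force: 4.6
```

jog_arm(
  series=[
    [0, 0, 0, 0, 0, -0.0005, 0.021],
    [0, 0, 0, 0, 0, -0.0005, 0.021],
    [0, 0, 0, 0, 0, -0.0005, 0.021],
    [0, 0, 0, 0, 0, -0.0005, 0.021],
    [0, 0, 0, 0, 0, -0.0005, 0.021],
    [0, 0, 0, 0, 0, -0.0005, 0.021],
    [0, 0, 0, 0, 0, -0.0005, 0.021],
    [0, 0, 0, 0, 0, -0.0005, 0.021],
  ],
)

```text
time: 27.37
ee_pos: [0.4569, -0.0576, 0.109]
eef_rot: [-0.038, 0.999, -0.001, 0.003]
ft_force: [5.6, -3.1, -0.7]
opening: 0.251
grip_force: 3.5
```

jog_arm(
  series=[
    [0, 0, 0, 0, -0.001, -0.0005, 0.021],
    [0, 0, 0, 0, -0.001, -0.0005, 0.021],
    [0, 0, 0, 0, -0.001, -0.0005, 0.021],
    [0, 0, 0, 0, 0, -0.0005, 0.021],
    [0, 0, 0, 0, 0, -0.0005, 0.021],
    [0, 0, 0, 0, 0, -0.0005, 0.021],
    [0, 0, 0, 0, 0, -0.0005, 0.021],
    [0, 0, 0, 0, 0, -0.0005, 0.021],
  ],
)

```text
time: 28.03
ee_pos: [0.4539, -0.0594, 0.112]
eef_rot: [-0.038, 0.999, 0.0, -0.001]
ft_force: [1.0, -0.7, -0.7]
opening: 0.243
grip_force: 0.0
```

jog_arm(
  series=[
    [0, 0, 0, 0, 0, -0.001, 0.032],
    [0, 0, 0, 0, 0, -0.002, 0.032],
    [0, 0, 0, 0, 0, -0.005, 0.032],
    [0, 0, 0, 0, 0, -0.01, 0.032],
    [0, 0, 0, 0, 0, -0.02, 0.032],
    [0, 0, 0, 0, 0, -0.03, 0.032],
    [0, 0, 0, 0, 0, -0.03, 0.032],
    [0, 0, 0, 0, 0.01, -0.02, 0.032],
  ],
)

```text
time: 28.7
ee_pos: [0.4548, -0.0508, 0.2334]
eef_rot: [-0.037, 0.999, -0.001, 0.001]
ft_force: [0.7, -0.2, -0.7]
opening: 0.371
grip_force: 0.0
```

jog_arm(
  series=[
    [0, 0, 0, 0.01, 0.035, 0, 0.032],
    [0, 0, 0, 0.01, 0.035, 0, 0.032],
    [0, 0, 0, 0.01, 0.035, 0, 0.032],
    [0, 0, 0, 0.01, 0.035, 0, 0.032],
    [0, 0, 0, 0, 0.035, 0, 0.032],
    [0, 0, 0, 0, 0.035, 0, 0.032],
    [0, 0, 0, 0, 0, 0, 0.032],
    [0, 0, 0, 0, 0, 0, 0.032],
  ],
)

```text
time: 29.37
ee_pos: [0.3979, 0.1581, 0.2307]
eef_rot: [-0.04, 0.999, -0.0, 0.0]
ft_force: [0.1, -0.1, 0.4]
opening: 0.374
grip_force: 0.0
```

```bash
python3 - <<'E'
from h import *
s=r.sense();print(s["ee_pos"],s["ft_force"],s["time"])
t=r.read_camera("top")[:,:,::-1];sc=r.read_camera("scene")[:,:,::-1]
t0=cv2.imread("pics/top0.png")
ct=r.camera_info("top")
d=cv2.absdiff(t,t0).max(2)[130:275,265:385];print("changed px near box",(d>40).sum(),np.argwhere(d>40).mean(0)+[130,265] if (d>40).any() else 0)
cv2.imwrite("pics/end.png",np.hstack([cv2.resize(t[100:300,240:480],(398,332)),cv2.resize(sc[110:350,170:440],(398,332))]))
E
```

```text
[0.39790607 0.15808102 0.23072451] [ 0.07981591 -0.1079855   0.38332281] 29.3667
changed px near box 60 [255.81666667 326.        ]
```

View pics/end.png

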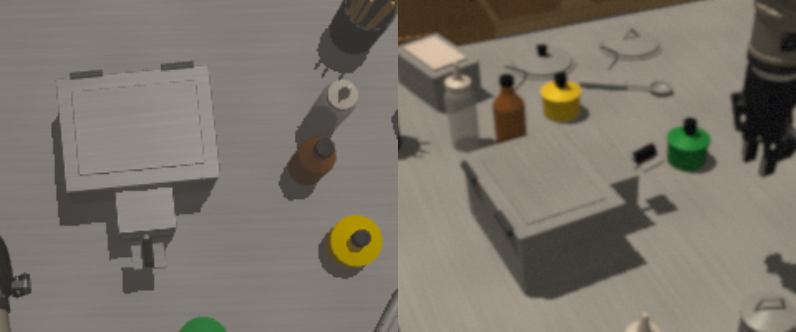

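The lid is fully shut, the lever is up at (147,250), the pot is inside, and the bystanders haven't moved.

```bash
python3 -c "
from rig import r
print(r.job_done())"
```

```text
the job is handed in; nothing more can be done
None
```

The steel pot with the black knob stands on the rubber disc in the box, the lever is unhooked and up, the lid was eased fully shut, nothing else visible was moved, and the job is handed in (about 30 s of robot time).

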